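# Ballast and stabiliser leg of a cake display stand

### The arm

A 6-joint arm with a two-finger parallel gripper is mounted at the origin on the work surface. World frame = base frame: x ahead of the robot, y to its left, z up, the work surface at z = 0. Lengths are in m, angles in rad, forces in N, time in s.
With the tool pointing down it reaches from about 0.25 to 0.8 m from the base axis. Payload 3.9 kg.
Tool frame: the origin (TCP) lies at the very end of the fingers, on their centre line; the grasp point (between the pads) lies grip_point_offset behind it (grip_point_offset is the distance from the TCP to the grasp point, in m); z points along the fingers, y is the direction in which the jaws open and shut (so a half turn about z gives the same grasp; the last joint's range is limited). The gripper opens to 85 mm and grips with 20 to 120 N. Pads are 22 mm wide; open, the fingers measure 114 mm over their backs; the gripper's body (76 mm by 85 mm) begins 54 mm behind the grasp point. The pads swing forward as they close: fully open they stand 13 mm farther back than shut.
Start: joints at [-1.169, 0.26, -0.138, 1.173, 0, 1.571], TCP at [0.205, -0.483, 0.207] pointing down, gripper open.
Joint ranges: [-2.78, 2.78], [-0.83, 1.72], [-1.28, 1.37], [-1.9, 2.12], [-1.57, 1.48], [-3.14, 3.14]. Speed limits (rad/s): [2.57, 2.57, 3.14, 3.14, 3.14, 3.14].

### API

Orientations are given as a rotation vector (axis times angle).
In Python, from plant import sense, camera, sign_off, grip_point_offset gives the robot as it stands. The module is installed in compiled form; this text tells all that it offers.
- The arm moves only by the shell command python3 -m creep 'ROWS'. ROWS is JSON, a list of rows, each a list of 7 numbers: the gripper's target within -1 to 1 (shut at 1, half-way at 0, fully open at -1), then the shift along the tool's x, y, z in m, then the turn, a rotation vector about the tool's x, y, z in rad. In form: [[gripper, dx, dy, dz, wx, wy, wz], ...]. A call has 1 to 12 rows; each row is the pose to reach, as a shift and turn from the pose commanded when the call began, along the tool's axes at that moment; what a row does not reach only later rows make up. A row lasts 1/8 s, in which the tool goes at most 62.5 mm and 10.7 degrees, less where a joint would pass 70% of its speed; a pose out of reach is approached as far as the arm can. A call with a gripper value outside its range is refused whole. The fingers move at their own pace and stop on an object; the grip force is fixed at half the most. Time passes only in rows, so rows that repeat a pose let the fingers close. It gives the time, the measured TCP pose, the force and the opening at its end, in the units of the state.
- sense(): the state, without advancing time (a new reading comes with each control period).
- camera(name): name is "scene" or "top" or "wrist"; returns a dict with "image" (400x640x3 uint8, red, green, blue), "mtx" (3x3 intrinsics, pixels), "camera_from_world" (4x4, takes a point from world to camera coordinates). Camera axes: x right, y up, looking along -z (the intrinsics and any distortion apply to the point x, -y, -z); pixel columns grow to the right and rows downward; lengths in m; the calibration is good to about 2 mm. A picture is of the moment at which its call begins. There is no depth.
- sign_off(): hands the job in, once; it reports no verdict.
The state is a dict: "clock": time; "joints": joint angles; "dq": joint speeds; "joint_torque": joint torques, N m; "tool_pos": TCP position; "tool_rot": TCP orientation; "contact_force": force on the tool from outside, world axes, zero at the start; "ft_torque": the same for the moment, N m; "gripper_width": finger opening in m.
Only numpy, scipy, OpenCV 4.12 (cv2) and the standard library are available. Lean on these libraries where they do the work, as an engineer would, in place of code of your own. Each camera call takes 0.05 s, during which the arm holds its last target. There are 200 camera calls.

### The job

Get the cake stand ready for a tall cake: pick up the blue ballast saddle and hang it astride the steel rear rail of the stand, then let go of it. Then pull the spring-loaded stabiliser leg out until the red line on its foot is level with the red length mark and, holding it there with the orange cam lever still open, squeeze the lever fully shut alongside the leg. Finish while still holding: keep the leg at the mark and the lever squeezed shut in the gripper, and leave the bowl, jar and tub alone.

Things in the scene. Friction and masses are not known exactly. Their poses are not given: they have to be found in the camera images.
- stand: Fixed white cake stand. Origin on the bench under the leg's collar; z up, y = the way the leg pulls out, x across it, away from the robot. Leg and steel rear rail share one level axis along y at x = 0, 110 mm up: rail to y = -110 mm, black housing 34 x 34 mm to y = 0, then the leg. A glass platter (58 mm high, radius 115) is at x = 230, y = -50 mm. Under the rail is a 10 mm base plate.
- rail_mid (a point): Middle of the free steel rear rail, on its axis, 110 mm above the bench, at y = -176 mm in the stand's frame; axes as stand. The rail is 16 mm thick (its top 8 mm above this point) and free for 66 mm either way along y, between the black housing and a white end post 30 mm wide, 122 mm high.
- saddle: Loose blue ballast saddle, an upside-down U about 0.45 kg, 56 (x) x 60 (y) x 108 mm high, standing on its two cheeks. Origin under its centre, z up. Cheeks 14 mm thick, gap between them 28 mm in x, open below and at the y ends. Roof from 60 to 70 mm up. It hangs with its y along the rail (either way round), the roof on the rail, and stays: its weight lies below the roof.
- saddle_seat (a point): Centre of the underside of the saddle's roof, 60 mm above the saddle's origin; it ends about 8 mm above rail_mid. Axes as saddle.
- saddle_grip (a point): Point in the saddle's black grip fin, 92 mm above the saddle's origin: where to pinch it, across x. The fin stands on the roof, 14 mm thick in x, 44 mm long in y, from 70 to 108 mm above the origin.
- collar (a point): Front end of the housing on the leg's axis, 110 mm above the bench, at the stand's x = y = 0; axes as stand.
- leg (a joint): Travel of the stabiliser leg in m: 0 = in (start), to 0.10, along the stand's +y. A spring draws it in with 2 N at 0 to 4.5 N at 0.10; the lever alone does not hold it. Bar 22 x 22 mm with a crosswise grey foot at its end. Fingers straddling the bar behind the foot, reaching lower than the bar's axis, can pull on the foot with their flanks and still squeeze bar and lever together.
- foot_line (a point): Outer end of the red line on the foot, at the stand's x = -60 mm, y = 61 mm + joint leg, 107 mm above the bench; axes as stand. The foot is 120 mm wide in x, 12 mm thick in y (the line is mid-thickness, so its inner face is at y = 55 mm + joint leg), from 65 to 107 mm above the bench; two narrow feet below it at x = +-50 mm.
- lever (a joint): Angle of the orange cam lever in rad: 0 = shut, alongside the leg; starts open at 0.22 to 0.30, stays where left (0.03 N m friction). Vertical pivot at the stand's x = 21, y = 0 mm; its free end opens to +x. Blade 155 mm long, 10 mm thick, 110 to 130 mm above the bench, so it passes over the foot. Shut, it fills x = 13 to 23 mm: bar and lever together are 34 mm wide (x = -11 to 23).
- lever_tip (a point): Free end of the orange lever, 155 mm from its pivot, in the middle of the blade, 120 mm above the bench.
- marker: Red length mark, fixed on a 10 mm high scale strip on the robot's side of the leg, at the stand's x = -77 mm, y = 100 to 150 mm: a block 22 x 16 mm with an upright blade 3 mm thick in y, its top 56 mm above the bench. Origin under its centre, axes as stand. The foot's red line belongs at the same y (in the stand's frame) as this origin.
- mark_tip (a point): Centre of the top of the red length mark's blade, 46 mm above the marker's origin; axes as stand.
- bowl: Loose steel bowl, 80 mm across, 50 mm high, origin under its centre. Leave alone.
- jar: Loose glass jar with a yellow lid, 60 mm across, 90 mm high, origin under its centre. Leave alone.
- tub: Loose clear tub of sugar beads, 110 x 80 x 40 mm, origin under its centre. Leave alone.

How it is judged:
By the outcome, as a careful person would: the job done as asked, in the order asked, and still so for the second after the job is handed in, while the arm keeps its last pose, push and grip.
It also fails if it takes over 58 s, if anything falls off the work surface, if the arm or the gripper's body presses on something with over 40 N, if the wrist force passes 120 N, or if a joint passes its speed limit or range.

## Working session

There is one attempt and no reset: what is moved stays moved. The work goes in short steps, Python scripts to look and compute and a shell command to move; the robot and the scene stay as the last step left them, time stands still between calls to the robot, and variables do not carry over. Pictures are saved under pics/ and viewed, about 8 in all and at most 12, crops included, and the job is handed in when it is done.

```bash
mkdir -p pics
python3 - <<'E'
from plant import sense,camera,grip_point_offset
import cv2
s=sense();print(grip_point_offset,s['clock'],s['tool_pos'],s['tool_rot'],s['gripper_width'])
for n in('scene','top'):
    c=camera(n);cv2.imwrite(f'pics/{n}0.png',c['image'][:,:,::-1]);print(n,c['mtx'].tolist(),c['camera_from_world'].round(4).tolist(),[k for k in c])
E
```

```text
0.0187 0.0 [ 0.20500297 -0.48250135  0.20565424] [-3.07648911e+00 -6.26520499e-01  6.53138569e-04] 0.08502186955434049
scene [[448.39354926002085, 0.0, 325.2164512244522], [0.0, 448.39354926002085, 199.07391737603362], [0.0, 0.0, 1.0]] [[-0.8738, 0.486, -0.0168, 0.4683], [-0.2838, -0.4816, 0.8292, 0.0651], [0.3949, 0.7293, 0.5588, -1.6046], [0.0, 0.0, 0.0, 1.0]] ['image', 'mtx', 'camera_from_world']
top [[463.02707289591007, 0.0, 310.59709471342916], [0.0, 463.02707289591007, 196.90683447964096], [0.0, 0.0, 1.0]] [[-0.067, -0.9977, -0.0035, 0.038], [0.9745, -0.0662, 0.2145, -0.5507], [-0.2143, 0.0109, 0.9767, -1.2493], [0.0, 0.0, 0.0, 1.0]] ['image', 'mtx', 'camera_from_world']
```

View pics/scene0.png

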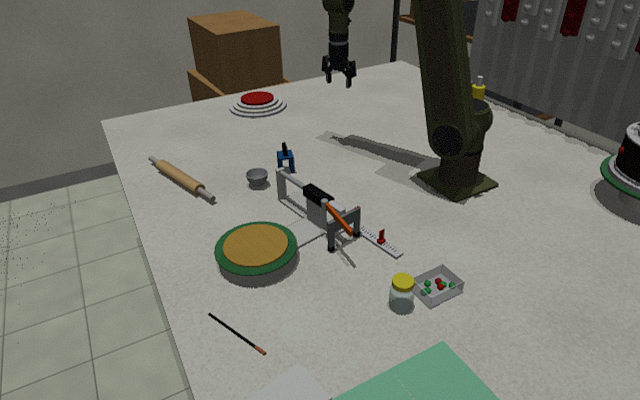

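View pics/top0.png

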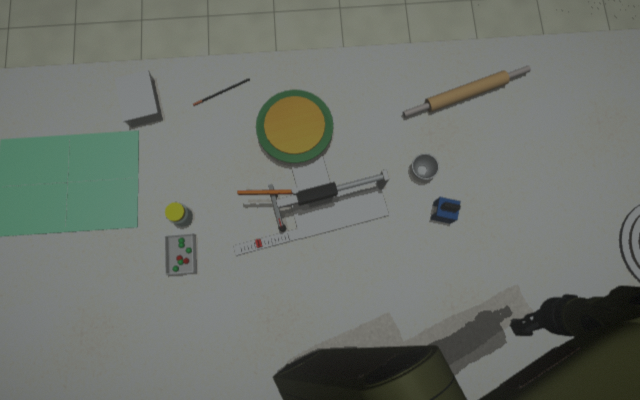

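The scene view shows the saddle at about (286,158), the rail from (282,175) to (305,190), and the lever end at (350,232). In the top view the saddle is at about (446,209), the housing (317,194), the lever (265,192), the marker (258,243) and the end post (382,180). Next I'll enlarge the top view.

```bash
cat > h.py <<'E'
import numpy as np,cv2
from plant import sense,camera
from scipy.spatial.transform import Rotation as R
def ray(c,u,v,z):
    M=c['camera_from_world'];K=c['mtx']
    d=np.array([(u-K[0,2])/K[0,0],-(v-K[1,2])/K[1,1],-1])
    o=-M[:3,:3].T@M[:3,3];d=M[:3,:3].T@d
    return o+d*(z-o[2])/d[2]
def proj(c,p):
    M=c['camera_from_world'];K=c['mtx'];q=M[:3,:3]@np.array(p)+M[:3,3]
    return K[0,2]-K[0,0]*q[0]/q[2],K[1,2]+K[1,1]*q[1]/q[2]
def crop(im,x0,y0,x1,y1,k,f):
    cv2.imwrite(f,cv2.resize(im[y0:y1,x0:x1,::-1],None,fx=k,fy=k,interpolation=cv2.INTER_CUBIC))
E
python3 - <<'E'
from h import *
c=camera('top');s=camera('scene')
a=cv2.resize(c['image'][160:265,225:475],None,fx=3.2,fy=3.2,interpolation=cv2.INTER_CUBIC)
b=cv2.resize(s['image'][135:260,240:420],None,fx=2,fy=2,interpolation=cv2.INTER_CUBIC)
o=np.zeros((336+250,800,3),np.uint8);o[:a.shape[0],:800]=a[:,:800];o[336:336+250,:360]=b
cv2.imwrite('pics/c1.png',cv2.convertScaleAbs(o[:,:,::-1],alpha=1.4))
for n,u,v,z in [('post',382,180,.122),('saddle',448,206,.108),('housing',317,192,.127),('mark',258,243,.056),('plattercentre',294,125,.058)]:
    print(n,ray(c,u,v,z).round(3))
E
```

```text
post [ 0.572 -0.195  0.122]
saddle [ 0.491 -0.368  0.108]
housing [ 0.55  -0.017  0.127]
mark [0.432 0.155 0.056]
plattercentre [0.771 0.035 0.058]
```

View pics/c1.png

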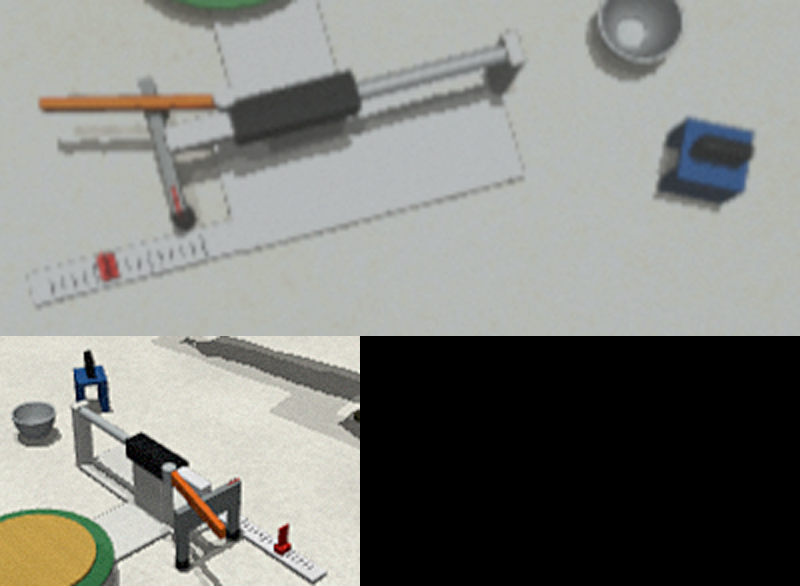

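Run:
```python
from h import *
from scipy.optimize import least_squares
c=camera('top')
P=lambda a,b:(a/3.2+225,b/3.2+160)
obs=[((.060,.061,.107),P(147,82)),((-.060,.061,.107),P(180,213)),((0,-.257,.122),P(511,48)),((.021,0,.13),P(222,101)),
 ((.017,-.110,.127),P(352,71)),((.017,0,.127),P(232,104)),((0,-.176,.118),P(430,70))]
def W(p,q): a=p[2];return (p[0]+np.cos(a)*q[0]-np.sin(a)*q[1],p[1]+np.sin(a)*q[0]+np.cos(a)*q[1],q[2])
f=lambda p:np.concatenate([np.array(proj(c,W(p,q)))-np.array(u) for q,u in obs])
r=least_squares(f,[.54,.03,.2],loss='soft_l1');p=r.x
print(p.round(4),f(p).round(1).reshape(-1,2).tolist())
inv=lambda w:(np.array([[np.cos(p[2]),np.sin(p[2])],[-np.sin(p[2]),np.cos(p[2])]])@(np.array(w[:2])-p[:2])).round(4)
print('mark',inv(ray(c,*P(107,258),.056)),'levertip',inv(ray(c,*P(40,103),.12)),'rail_mid',W(p,(0,-.176,.11)))
A=ray(c,*P(692,148),.108);B=ray(c,*P(752,150),.108);print('fin',A,B,(A+B)/2,np.hypot(*(A-B)[:2]),np.arctan2(-(A-B)[0],(A-B)[1]))
A=ray(c,*P(687,118),.07);B=ray(c,*P(753,131),.07);print('roof edge',A,B,np.hypot(*(A-B)[:2]),np.arctan2(-(A-B)[0],(A-B)[1]))
print(R.from_rotvec(sense()['tool_rot']).as_matrix().round(3))
```

```text
[0.5349 0.038  0.2023] [[-0.8, -0.2], [-0.1, 0.7], [3.8, -0.6], [0.6, -0.5], [-0.2, -0.1], [-2.1, 0.2], [0.4, 0.6]]
mark [-0.0712  0.1327] levertip [0.0617 0.1503] rail_mid (np.float64(0.5702616127044291), np.float64(-0.1344168285423809), 0.11)
fin [ 0.49162973 -0.34970163  0.108     ] [ 0.48648671 -0.4000309   0.108     ] [ 0.48905822 -0.37486627  0.108     ] 0.0505913632323586 -0.10183402609971696
roof edge [ 0.52533169 -0.36001332  0.07      ] [ 0.50986875 -0.4160223   0.07      ] 0.05810429099458878 -0.2693697122181531
[[ 0.92   0.391 -0.   ]
 [ 0.391 -0.92   0.001]
 [-0.    -0.001 -1.   ]]
```

```bash
python3 -m creep '[[-1,0.06,0.003,-0.03,0,0,-0.17],[-1,0.12,0.005,-0.045,0,0,-0.34],[-1,0.18,0.008,-0.045,0,0,-0.5],[-1,0.24,0.01,-0.045,0,0,-0.67],[-1,0.306,0.013,-0.045,0,0,-0.84],[-1,0.306,0.013,-0.045,0,0,-1.0],[-1,0.306,0.013,-0.045,0,0,-1.0],[-1,0.306,0.013,-0.045,0,0,-1.0],[-1,0.306,0.013,-0.045,0,0,-1.0]]'
python3 - <<'E'
from h import *
c=camera('wrist');crop(c['image'],0,0,640,400,1,'pics/w1.png');s=sense()
print(s['clock'],s['tool_pos'],s['joints'].round(2) if hasattr(s['joints'],'round') else s['joints']);print(R.from_rotvec(s['tool_rot']).as_matrix().round(3))
M=c['camera_from_world'];print(-M[:3,:3].T@M[:3,3])
for p in [(.492,-.375,.108)]: print(proj(c,p))
E
```

```text
clock: 1.38
tool_pos: [0.4912, -0.376, 0.2517]
tool_rot: [2.404, 2.023, -0.0]
contact_force: [0.7, -0.3, 0.5]
gripper_width: 0.0856
1.425 [ 0.49121032 -0.37601373  0.25178172] [-0.65  0.41  0.21  1.36 -0.    1.09]
[[ 0.171  0.985  0.   ]
 [ 0.985 -0.171 -0.   ]
 [-0.     0.    -1.   ]]
[ 0.50323599 -0.30504806  0.41922592]
(np.float64(319.3878376016097), np.float64(185.38405253800755))
```

View pics/w1.png

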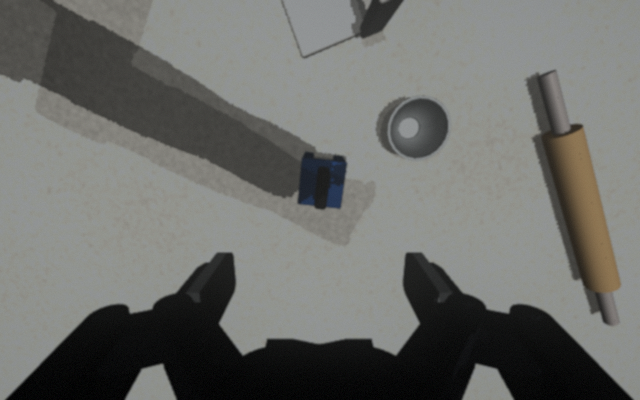

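Run:
```python
from h import *
c=camera('wrist')
im=c['image'][140:222,280:366]
g=cv2.resize(im,None,fx=7,fy=7,interpolation=cv2.INTER_CUBIC)
g=cv2.convertScaleAbs(g[:,:,::-1],alpha=2.2)
cv2.imwrite('pics/w1c.png',g)
for u,v,z in[(322,167,.108),(321,209,.108),(303,160,.07),(299,206,.07),(346,158,.07),(341,208,.07)]: print(ray(c,u,v,z).round(4))
```

```text
[ 0.4984 -0.3553  0.108 ]
[ 0.4892 -0.4025  0.108 ]
[ 0.4765 -0.349   0.07  ]
[ 0.4605 -0.4056  0.07  ]
[ 0.5284 -0.3556  0.07  ]
[ 0.5129 -0.4175  0.07  ]
```

View pics/w1c.png

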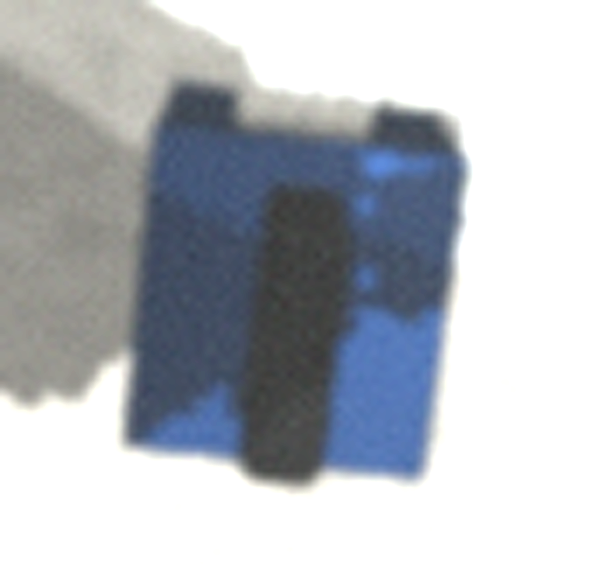

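Run:
```python
from h import *
c=camera('wrist');q=[ray(c,a/7+280,b/7+140,.07)[:2] for a,b in[(155,130),(462,158),(425,475),(127,442)]]
q=np.array(q);print(q.round(4),q.mean(0))
y=(q[0]+q[1]-q[2]-q[3])/2;x=(q[1]+q[2]-q[0]-q[3])/2
print(np.hypot(*y),np.hypot(*x),np.arctan2(-y[0],y[1]),np.arctan2(x[1],x[0]))
f=(ray(c,303/7+280,190/7+140,.108)+ray(c,283/7+280,478/7+140,.108))/2;print('fin centre',f)
s=sense();T=R.from_rotvec(s['tool_rot']).as_matrix();print(np.array(s['tool_pos']),(T.T@(np.r_[q.mean(0),.2517]-s['tool_pos'])).round(4))
```

```text
[[ 0.4759 -0.3471]
 [ 0.5277 -0.361 ]
 [ 0.5127 -0.4172]
 [ 0.4603 -0.4017]] [ 0.49411786 -0.38174226]
0.057446991265761076 0.05414272255924533 -0.26952805084749537 -0.27508110465365493
fin centre [ 0.49432706 -0.37857013  0.108     ]
[ 0.49139719 -0.37593762  0.25177529] [-0.0053  0.0037  0.0001]
```

```bash
python3 -m creep '[[-1,-0.004,0.0036,0.05,0,0,0.1],[-1,-0.004,0.0036,0.1,0,0,0.1],[-1,-0.004,0.0036,0.14,0,0,0.1],[-1,-0.004,0.0036,0.16,0,0,0.1],[-1,-0.004,0.0036,0.176,0,0,0.1],[-1,-0.004,0.0036,0.176,0,0,0.1],[1,-0.004,0.0036,0.176,0,0,0.1],[1,-0.004,0.0036,0.176,0,0,0.1],[1,-0.004,0.0036,0.176,0,0,0.1],[1,-0.004,0.0036,0.176,0,0,0.1],[1,-0.004,0.0036,0.176,0,0,0.1],[1,-0.004,0.0036,0.176,0,0,0.1]]'
```

```text
clock: 3.02
tool_pos: [0.4947, -0.3802, 0.0761]
tool_rot: [2.499, 1.903, -0.001]
contact_force: [-2.2, -0.4, 5.0]
gripper_width: 0.0119
```

```bash
python3 -m creep '[[1,0,0,-0.05,0,0,0],[1,0,0,-0.1,0,0,0],[1,0,0,-0.15,0,0,0],[1,0.04,0.001,-0.16,0,0,-0.1],[1,0.09,0.002,-0.16,0,0,-0.2],[1,0.14,0.004,-0.16,0,0,-0.3],[1,0.19,0.005,-0.16,0,0,-0.4],[1,0.23,0.006,-0.16,0,0,-0.474],[1,0.257,0.007,-0.16,0,0,-0.474],[1,0.257,0.007,-0.16,0,0,-0.474],[1,0.257,0.007,-0.16,0,0,-0.474],[1,0.257,0.007,-0.16,0,0,-0.474]]'
python3 - <<'E'
from h import *
c=camera('wrist');t=camera('top');s=sense()
o=np.zeros((580,640,3),np.uint8);o[:400]=c['image']
a=cv2.resize(t['image'][160:250,260:470],None,fx=2,fy=2);o[400:580,:420]=a
cv2.imwrite('pics/w2.png',cv2.convertScaleAbs(o[:,:,::-1],alpha=1.5))
print(s['tool_pos'],R.from_rotvec(s['tool_rot']).as_matrix().round(3).tolist(),s['gripper_width'])
p=[.5349,.038,.2023]
def W(q): a=p[2];return (p[0]+np.cos(a)*q[0]-np.sin(a)*q[1],p[1]+np.sin(a)*q[0]+np.cos(a)*q[1],q[2])
for q in[(0,-.11,.118),(0,-.242,.118),(.017,0,.127),(-.017,0,.127),(.017,-.11,.127),(-.017,-.11,.127),(-.06,.061,.107),(.06,.061,.107),(-.077,.1327,.056)]:print(q,np.round(proj(c,W(q)),1))
E
```

```text
clock: 4.53
tool_pos: [0.5695, -0.1348, 0.235]
tool_rot: [-1.983, -2.435, 0.001]
contact_force: [-0.2, -0.2, -3.8]
gripper_width: 0.0121
[ 0.56966164 -0.13490331  0.23529377] [[-0.202, 0.979, -0.0], [0.979, 0.202, 0.0], [0.0, -0.0, -1.0]] 0.011697339368545627
(0, -0.11, 0.118) [320.  125.2]
(0, -0.242, 0.118) [319.7 250.8]
(0.017, 0, 0.127) [341.  -13.8]
(-0.017, 0, 0.127) [299.5 -13.9]
(0.017, -0.11, 0.127) [338.3 125.4]
(-0.017, -0.11, 0.127) [301.7 125.3]
(-0.06, 0.061, 0.107) [247.6 -90. ]
(0.06, 0.061, 0.107) [393.  -89.8]
(-0.077, 0.1327, 0.056) [ 237.  -148.4]
```

View pics/w2.png

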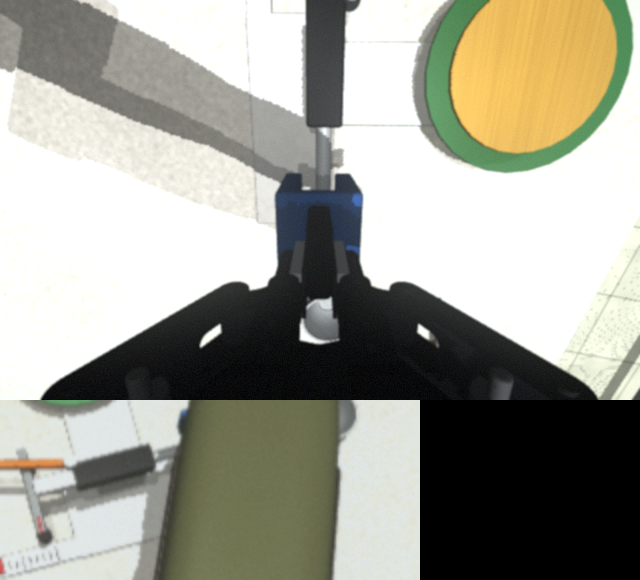

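The rail's centre line is at column ≈324 and the saddle's roof at columns 277–362 (centre 319.5). So the rail lies about 4 mm towards tool +y, and I'll correct for that while lowering.

```bash
python3 -m creep '[[1,0,0.004,0,0,0,-0.006],[1,0,0.004,0.02,0,0,-0.006],[1,0,0.004,0.035,0,0,-0.006],[1,0,0.004,0.045,0,0,-0.006],[1,0,0.004,0.055,0,0,-0.006],[1,0,0.004,0.065,0,0,-0.006],[1,0,0.004,0.075,0,0,-0.006],[1,0,0.004,0.085,0,0,-0.006],[1,0,0.004,0.085,0,0,-0.006]]'
```

```text
clock: 5.75
tool_pos: [0.573, -0.1331, 0.1494]
tool_rot: [-1.974, -2.442, 0.001]
contact_force: [-0.6, -0.2, -4.2]
gripper_width: 0.0119
```

```bash
python3 -m creep '[[1,0,0,0.006,0,0,0],[1,0,0,0.01,0,0,0],[1,0,0,0.013,0,0,0],[1,0,0,0.015,0,0,0],[1,0,0,0.0165,0,0,0],[1,0,0,0.0165,0,0,0]]'
python3 - <<'E'
from h import *
c=camera('scene');w=camera('wrist')
o=np.zeros((580,640,3),np.uint8);o[:300,:]=cv2.resize(c['image'][140:290,230:550],None,fx=2,fy=2,interpolation=cv2.INTER_CUBIC);o[300:,:]=w['image'][:280]
cv2.imwrite('pics/s2.png',cv2.convertScaleAbs(o[:,:,::-1],alpha=1.4))
E
```

```text
clock: 6.5
tool_pos: [0.574, -0.1333, 0.1341]
tool_rot: [1.975, 2.443, 0.0]
contact_force: [0.5, 0.2, -3.8]
gripper_width: 0.012
```

View pics/s2.png

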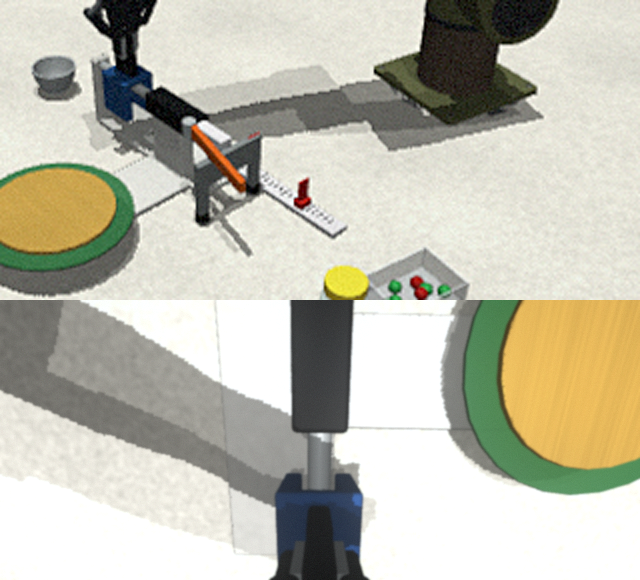

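Saddle is astride the rail and centred (rail column 319, roof 276–362), but its weight is still on the gripper. I'll lower it until contact.

```bash
python3 -m creep '[[1,0,0,0.0015,0,0,0],[1,0,0,0.003,0,0,0],[1,0,0,0.003,0,0,0]]'
```

```text
clock: 6.98
tool_pos: [0.5746, -0.1333, 0.1338]
tool_rot: [1.973, 2.441, 0.003]
contact_force: [-3.7, 2.1, 9.8]
gripper_width: 0.0119
```

```bash
python3 -m creep '[[1,0,0,-0.0015,0,0,0],[-1,0,0,-0.0015,0,0,0],[-1,0,0,-0.0015,0,0,0],[-1,0,0,-0.0015,0,0,0],[-1,0,0,-0.0015,0,0,0],[-1,0,0,-0.0015,0,0,0],[-1,0,0,-0.02,0,0,0],[-1,0,0,-0.05,0,0,0],[-1,0,0,-0.1,0,0,0],[-1,0.06,0,-0.12,0,0,0],[-1,0.12,0,-0.12,0,0,0],[-1,0.12,0,-0.12,0,0,0]]'
python3 - <<'E'
from h import *
c=camera('wrist');s=sense()
cv2.imwrite('pics/w3.png',cv2.convertScaleAbs(c['image'][:,:,::-1],alpha=1.4))
print(s['tool_pos'],R.from_rotvec(s['tool_rot']).as_matrix().round(4).tolist(),s['gripper_width'])
p=[.5388,.0388,.2103]
def W(q): a=p[2];return (p[0]+np.cos(a)*q[0]-np.sin(a)*q[1],p[1]+np.sin(a)*q[0]+np.cos(a)*q[1],q[2])
for q in[(.017,0,.127),(-.017,0,.127),(.017,-.11,.127),(-.017,-.11,.127),(-.06,.061,.107),(.06,.061,.107),(-.077,.1327,.056)]:print(q,np.round(proj(c,W(q)),1))
E
```

```text
clock: 8.48
tool_pos: [0.548, -0.0126, 0.2517]
tool_rot: [-1.968, -2.448, -0.002]
contact_force: [-0.4, -0.5, 0.3]
gripper_width: 0.0852
[ 0.54845707 -0.01448877  0.25137272] [[-0.2128, 0.9771, 0.0005], [0.9771, 0.2128, -0.0004], [-0.0005, 0.0004, -1.0]] 0.08527448022698075
(0.017, 0, 0.127) [337.9 139.8]
(-0.017, 0, 0.127) [303.8 139.6]
(0.017, -0.11, 0.127) [335.5 241.3]
(-0.017, -0.11, 0.127) [304.8 241.2]
(-0.06, 0.061, 0.107) [261.4  75.9]
(0.06, 0.061, 0.107) [380.8  76.6]
(-0.077, 0.1327, 0.056) [251.5  11.9]
```

View pics/w3.png

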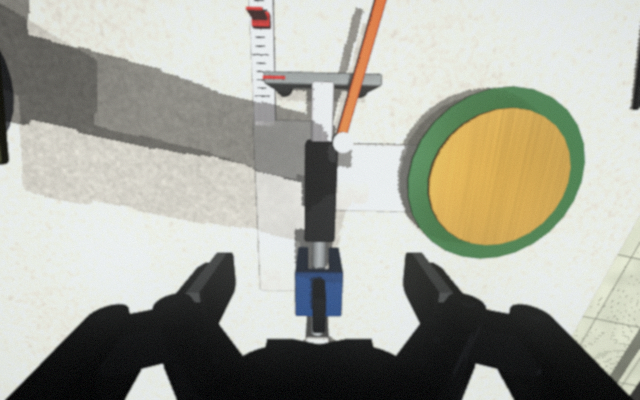

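The saddle hangs free on the rail (fin at (319,305), rail visible on both sides). The foot line's outer end is at (264,77), the foot's far end (382,79), and the lever runs from (343,142) to (377,0), still open. Next I'll hover over the spot behind the foot.

```bash
python3 -m creep '[[-1,0.04,0.008,0,0,0,0],[-1,0.08,0.016,0,0,0,0],[-1,0.093,0.016,0,0,0,0],[-1,0.093,0.016,0,0,0,0],[-1,0.093,0.016,0,0,0,0],[-1,0.093,0.016,0,0,0,0]]'
python3 - <<'E'
from h import *
c=camera('wrist');s=sense()
crop(c['image'],160,0,480,260,2.3,'pics/w4.png')
T=R.from_rotvec(s['tool_rot']).as_matrix();print(s['tool_pos'],T.round(4).tolist())
p=[.5386,.0391,.2023]
def W(q): a=p[2];return (p[0]+np.cos(a)*q[0]-np.sin(a)*q[1],p[1]+np.sin(a)*q[0]+np.cos(a)*q[1],q[2])
for q in[(.014,.037,.082)]:print(T.T@(np.array(W(q))-s['tool_pos']))
for q in[(-.06,.055,.107),(.06,.055,.107),(-.06,.061,.107),(-.077,.1327,.056),(.021,0,.13),(0.017,0,.127)]:print(q,(np.array(proj(c,W(q)))-[160,0])*2.3)
E
```

```text
clock: 9.28
tool_pos: [0.5451, 0.0771, 0.251]
tool_rot: [1.977, 2.441, -0.0]
contact_force: [0.0, 0.4, -0.7]
gripper_width: 0.0853
[0.54503538 0.07722814 0.2510311 ] [[-0.2079, 0.9781, 0.0001], [0.9781, 0.2079, -0.0003], [-0.0003, 0.0, -1.0]]
[9.86348993e-04 3.81489121e-05 1.69030844e-01]
(-0.06, 0.055, 0.107) [210.35595296 388.25364708]
(0.06, 0.055, 0.107) [462.34354062 389.7872404 ]
(-0.06, 0.061, 0.107) [209.58577718 375.66345273]
(-0.077, 0.1327, 0.056) [190.46906767 222.08459219]
(0.021, 0, 0.13) [380.13166064 514.65067421]
(0.017, 0, 0.127) [371.49702002 512.36409687]
```

View pics/w4.png

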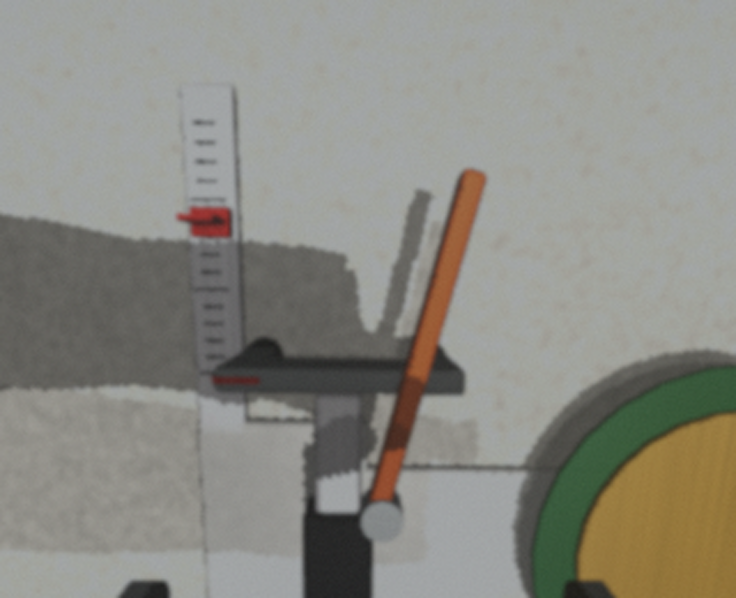

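```bash
python3 - <<'E'
from h import *
c=camera('wrist');g=lambda a,b,z:ray(c,a/2.3+160,b/2.3,z)
a=.2023;F=lambda w:np.array([[np.cos(a),np.sin(a)],[-np.sin(a),np.cos(a)]])@(w[:2]-[.5386,.0391])*1000
for n,q in dict(line=(214,380,.107),farend=(464,381,.107),mark=(183,217,.056),block=(211,222,.02),pivot=(382,521,.13),levertip=(474,172,.13),hl=(304,514,.127),hr=(371,514,.127)).items():print(n,F(g(*q)).round(1))
E
python3 -m creep '[[-1,-0.001,0.001,0.04,0,0,0],[-1,-0.001,0.001,0.09,0,0,0],[-1,-0.001,0.001,0.13,0,0,0],[-1,-0.001,0.001,0.15,0,0,0],[-1,-0.001,0.001,0.165,0,0,0],[-1,-0.001,0.001,0.169,0,0,0],[-1,-0.001,0.001,0.169,0,0,0]]'
```

```text
line [-58.   59.1]
farend [60.6 59.4]
mark [-80.7 135.3]
block [-74.3 135.5]
pivot [21.9 -3. ]
levertip [ 57.  147.5]
hl [-14.8  -0.8]
hr [16.8 -0.6]
clock: 10.25
tool_pos: [0.5466, 0.0776, 0.0825]
tool_rot: [1.975, 2.442, 0.001]
contact_force: [-0.4, 0.3, 0.2]
gripper_width: 0.0853
```

```bash
python3 -m creep '[[-1,0.004,0,0,0,0,0],[-1,0.009,0,0,0,0,0],[-1,0.016,0,0,0,0,0],[-1,0.024,0,0,0,0,0],[-1,0.032,0,0,0,0,0],[-1,0.04,0,0,0,0,0],[-1,0.048,0,0,0,0,0],[-1,0.056,0,0,0,0,0],[-1,0.064,0,0,0,0,0],[-1,0.07,0,0,0,0,0],[-1,0.07,0,0,0,0,0],[-1,0.07,0,0,0,0,0]]'
python3 - <<'E'
from h import *
c=camera('wrist');t=camera('top');s=sense()
np.save('w5.npy',c['image']);np.save('t5.npy',t['image'])
o=np.zeros((600,800,3),np.uint8);o[:320,:512]=cv2.resize(c['image'],(512,320))
o[320:600,:]=cv2.resize(t['image'][180:257,200:420],(800,280),interpolation=cv2.INTER_CUBIC)
cv2.imwrite('pics/w5.png',cv2.convertScaleAbs(o[:,:,::-1],alpha=1.3));print(s['tool_pos'],s['contact_force'])
E
```

```text
clock: 11.75
tool_pos: [0.5315, 0.1459, 0.082]
tool_rot: [1.975, 2.443, -0.0]
contact_force: [-0.0, 0.4, 0.7]
gripper_width: 0.0854
[0.53145099 0.14574934 0.08197743] [-0.00641062  0.33440382 -0.11960157]
```

View pics/w5.png

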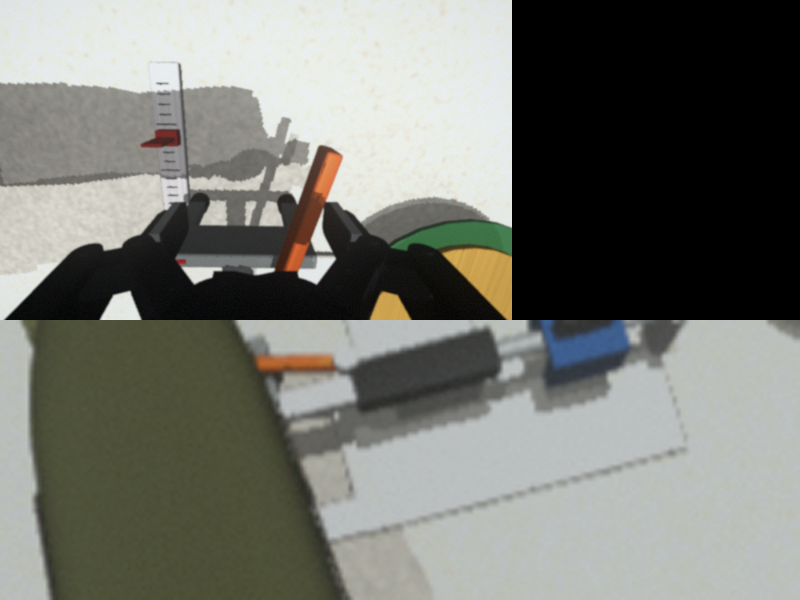

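Run:
```python
from h import *
c=camera('wrist');s=sense()
a=.2023;F=lambda w:(np.array([[np.cos(a),np.sin(a)],[-np.sin(a),np.cos(a)]])@(np.array(w)[:2]-[.5386,.0391])*1000).round(1)
print('tcp',F(s['tool_pos']),'line',F(ray(c,226,327,.107)),'mark',F(ray(c,180,178,.056)))
T=R.from_rotvec(s['tool_rot']).as_matrix()
for y in(-.0425,.0425):
  for z in(0,-.013,-.03):print(y,z,np.array(proj(c,np.array(s['tool_pos'])+T@[0,y,z]))*.8)
crop(c['image'],0,100,640,400,1.25,'pics/w6.png')
```

```text
tcp [ 14.5 105.9] line [-40.6  58.8] mark [-81.2 138.3]
-0.0425 0 [201.55549749 190.2479622 ]
-0.0425 -0.013 [197.61584072 197.2839177 ]
-0.0425 -0.03 [191.49093109 208.22258421]
0.0425 0 [309.06917958 190.13965722]
0.0425 -0.013 [313.07628155 197.16412235]
0.0425 -0.03 [319.30550399 208.08397316]
```

View pics/w6.png

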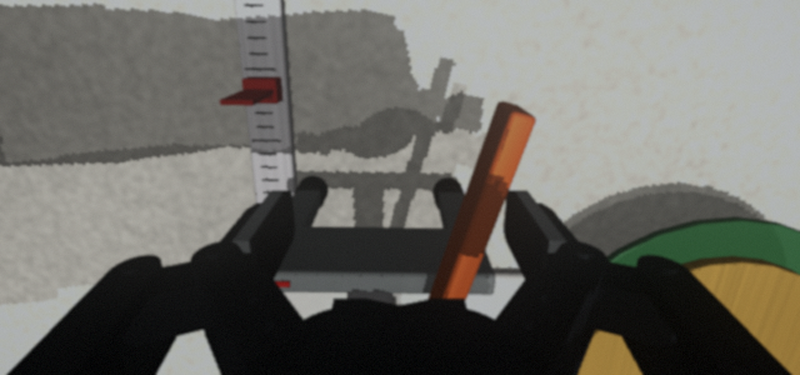

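The foot line is still at y≈59 mm, so the leg is not pulled: the fully open (set-back) fingers went over the foot without catching it. I'll lift, go back, and come down deeper with the jaws partly closed so the tips reach lower.

```bash
python3 -m creep '[[-1,0,0,-0.03,0,0,0],[-1,0,0,-0.06,0,0,0],[-1,0,0,-0.07,0,0,0],[-1,-0.03,0.003,-0.07,0,0,0],[-0.65,-0.06,0.006,-0.07,0,0,0],[-0.65,-0.071,0.006,-0.07,0,0,0],[-0.65,-0.071,0.006,-0.07,0,0,0],[-0.65,-0.071,0.006,-0.04,0,0,0],[-0.65,-0.071,0.006,-0.02,0,0,0],[-0.65,-0.071,0.006,0,0,0,0],[-0.65,-0.071,0.006,0.01,0,0,0],[-0.65,-0.071,0.006,0.01,0,0,0]]' && python3 -m creep '[[-0.65,0,0,0,0,0,0],[-0.65,0.004,0,0,0,0,0],[-0.65,0.008,0,0,0,0,0],[-0.65,0.012,0,0,0,0,0],[-0.65,0.015,0,0,0,0,0],[-0.65,0.015,0,0,0,0,0]]'
```

```text
clock: 13.4
tool_pos: [0.5513, 0.0784, 0.0714]
tool_rot: [-1.973, -2.443, 0.002]
contact_force: [-0.2, 0.4, -0.1]
gripper_width: 0.0701
clock: 14.15
tool_pos: [0.5495, 0.0927, 0.0723]
tool_rot: [1.974, 2.443, 0.001]
contact_force: [0.9, -0.9, 2.4]
gripper_width: 0.0703
```

```bash
python3 -m creep '[[-0.65,0.004,0,0,0,0,0],[-0.65,0.008,0,0,0,0,0],[-0.65,0.012,0,0,0,0,0],[-0.65,0.015,0,0,0,0,0],[-0.65,0.015,0,0,0,0,0],[-0.65,0.015,0,0,0,0,0]]'
python3 - <<'E'
from h import *
for i in range(4): camera('top');s=sense();print(np.round(s['contact_force'],2),s['tool_pos'])
p=[.5386,.0391,.2023]
c=camera('wrist');t=camera('scene')
o=np.zeros((600,800,3),np.uint8);o[:340,:]=cv2.resize(c['image'][128:400],(800,340),interpolation=cv2.INTER_CUBIC)
o[340:600,:]=cv2.resize(t['image'][160:260,200:508],(800,260),interpolation=cv2.INTER_CUBIC)
cv2.imwrite('pics/w7.png',cv2.convertScaleAbs(o[:,:,::-1],alpha=1.5))
im=c['image'].astype(int);m=(im[:,:,0]>60)&(im[:,:,0]>1.8*im[:,:,1])&(im[:,:,0]>1.8*im[:,:,2])
n,l,st,ce=cv2.connectedComponentsWithStats(m.astype(np.uint8))
for k in range(1,n):
    if st[k][4]>8: print(st[k],ce[k].round(1))
E
```

```text
clock: 14.9
tool_pos: [0.5464, 0.1074, 0.0722]
tool_rot: [1.975, 2.443, 0.001]
contact_force: [3.5, -1.7, 3.4]
gripper_width: 0.0704
[ 2.95 -1.18  2.91] [0.5463819  0.1073445  0.07221749]
[ 2.75 -1.2   3.04] [0.54634731 0.10728866 0.07221468]
[ 2.52 -2.06  3.28] [0.54633928 0.10728429 0.07219208]
[ 3.24 -2.14  2.18] [0.54632438 0.10719204 0.07217438]
[427  95   4   8   9] [428.7  98.9]
[149 109  55  22 604] [184.5 119.7]
[ 324  114  100  228 3109] [365.5 249.1]
[159 232  44   7 222] [181.2 235.1]
```

```bash
cat >> h.py <<'E'
def F(w):
    a=.2023;return (np.array([[np.cos(a),np.sin(a)],[-np.sin(a),np.cos(a)]])@(np.array(w)[:2]-[.5386,.0391])*1000).round(1)
def red(c):
    h=cv2.cvtColor(c['image'],cv2.COLOR_RGB2HSV);m=((h[:,:,0]<6)|(h[:,:,0]>172))&(h[:,:,1]>110)&(h[:,:,2]>50)
    n,l,st,ce=cv2.connectedComponentsWithStats(m.astype(np.uint8))
    return [(st[k].tolist(),ce[k].round(1).tolist()) for k in range(1,n) if st[k][4]>25]
def orange(c):
    h=cv2.cvtColor(c['image'],cv2.COLOR_RGB2HSV);m=(h[:,:,0]>5)&(h[:,:,0]<14)&(h[:,:,1]>150)
    n,l,st,ce=cv2.connectedComponentsWithStats(m.astype(np.uint8))
    return [(st[k].tolist(),ce[k].round(1).tolist()) for k in range(1,n) if st[k][4]>150]
E
python3 - <<'E'
from h import *
c=camera('wrist');print(red(c),orange(c));s=sense()
print('tcp',F(s['tool_pos']))
print('line',F(ray(c,159,235.5,.107)),F(ray(c,203,235.5,.107)),'mark',F(ray(c,152,118,.056)))
im=c['image'];print(im[100:135:3,175].tolist());print(s['joint_torque'])
E
```

```text
[([149, 109, 55, 22, 636], [184.1, 119.7]), ([159, 232, 44, 7, 230], [181.5, 235.1])] [([318, 87, 113, 256, 5697], [378.4, 210.1])]
tcp [21.3 65.2]
line [-58.9  80.8] [-37.   80.9] mark [-81.9 136.9]
[[184, 188, 189], [168, 171, 174], [194, 198, 199], [156, 83, 83], [124, 48, 47], [104, 44, 43], [101, 41, 40], [103, 43, 41], [92, 41, 39], [102, 44, 43], [102, 70, 67], [120, 118, 113]]
[  1.31247886 -43.11670661  19.31929708   1.37272786   0.6330077
  -0.11047453]
```

Pulling works now: the line moved from 59 to 81 mm. About 54 mm remain, so I'll pull 46 and measure again.

```bash
python3 -m creep '[[-0.65,0.006,0,0,0,0,0],[-0.65,0.012,0,0,0,0,0],[-0.65,0.018,0,0,0,0,0],[-0.65,0.024,0,0,0,0,0],[-0.65,0.03,0,0,0,0,0],[-0.65,0.036,0,0,0,0,0],[-0.65,0.042,0,0,0,0,0],[-0.65,0.046,0,0,0,0,0],[-0.65,0.046,0,0,0,0,0],[-0.65,0.046,0,0,0,0,0]]'
python3 - <<'E'
from h import *
c=camera('wrist');s=sense();print(red(c),orange(c));print('tcp',F(s['tool_pos']))
t=camera('scene');print(red(t))
o=np.zeros((600,800,3),np.uint8);o[:340,:]=cv2.resize(c['image'][170:306,40:360],(800,340),interpolation=cv2.INTER_CUBIC)
o[340:600,:]=cv2.resize(t['image'][190:260,300:515],(800,260),interpolation=cv2.INTER_CUBIC)
cv2.imwrite('pics/w8.png',cv2.convertScaleAbs(o[:,:,::-1],alpha=1.5))
E
```

```text
clock: 16.5
tool_pos: [0.5367, 0.1525, 0.0723]
tool_rot: [1.974, 2.443, 0.001]
contact_force: [3.9, -1.9, 3.6]
gripper_width: 0.0704
[([161, 171, 50, 24, 721], [190.1, 183.0]), ([160, 232, 44, 7, 246], [182.5, 235.3])] [([342, 208, 77, 132, 2804], [384.3, 274.5])]
tcp [ 20.9 111.4]
[([241, 92, 32, 13, 323], [256.5, 97.5]), ([377, 229, 8, 16, 78], [380.9, 237.3]), ([435, 278, 9, 12, 59], [438.8, 283.5])]
```

View pics/w8.png

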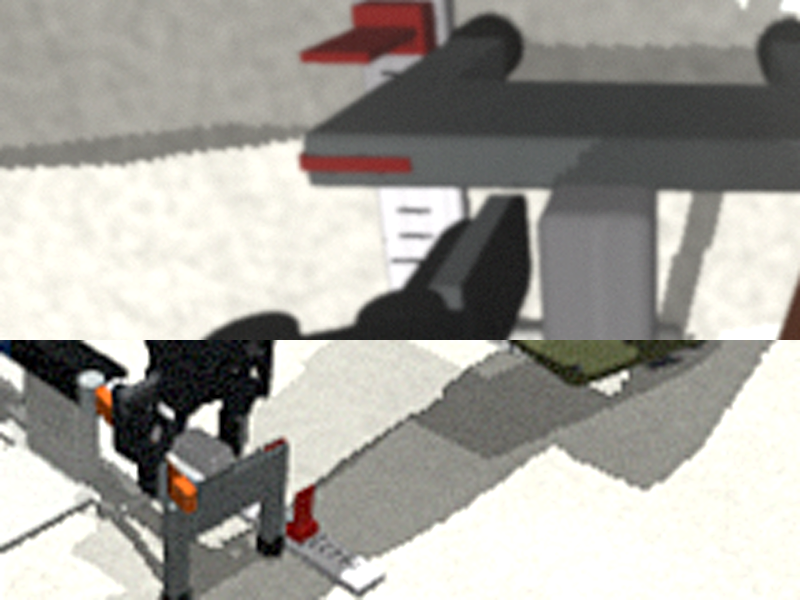

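Run:
```python
from h import *
c=camera('wrist');t=camera('scene');s=sense();print('tcp',F(s['tool_pos']))
print('line',F(ray(c,160,235.3,.107)),'mark',F(ray(c,164,192.5,.056)))
for y in(128,132,136):
  q=lambda x,yy,z:np.array([.5386+np.cos(.2023)*x-np.sin(.2023)*yy,.0391+np.sin(.2023)*x+np.cos(.2023)*yy,z])
  f=lambda c,X,o,k:((np.array(proj(c,X))-o)*k).round(0)
  Y=y/1000
  for n,X in dict(topL=q(-.083,Y,.056),top=q(-.077,Y,.056),topR=q(-.071,Y,.056),base=q(-.077,Y,.01)).items():print(y,n,f(c,X,(40,170),2.5),f(t,X,(300,190),3.717))
for L in(.116,.120,.124,.128):
  X=q(-.060,L,.107);print('line',L,f(t,X,(300,190),3.717),f(c,X,(40,170),2.5))
M=c['camera_from_world'];o=-M[:3,:3].T@M[:3,3];print('cam',F(o),o[2])
```

```text
tcp [ 20.9 111.3]
line [-58.8 127. ] mark [-81.7 135.9]
128 topL [310.  85.] [302. 139.]
128 top [332.  85.] [297. 143.]
128 topR [355.  85.] [292. 146.]
128 base [400.  45.] [294. 189.]
132 topL [307.  70.] [306. 142.]
132 top [330.  71.] [301. 145.]
132 topR [353.  71.] [295. 148.]
132 base [399.  33.] [298. 191.]
136 topL [305.  56.] [310. 144.]
136 top [328.  56.] [305. 147.]
136 topR [351.  56.] [299. 151.]
136 base [397.  21.] [301. 194.]
line 0.116 [273.  91.] [302. 213.]
line 0.12 [277.  93.] [299. 195.]
line 0.124 [281.  96.] [296. 177.]
line 0.128 [285.  98.] [293. 159.]
cam [ 19.8 183.5] 0.23972295608569635
```

```bash
python3 -m creep '[[-0.65,0.004,0,0,0,0,0],[-0.65,0.0075,0,0,0,0,0],[-0.65,0.0088,0,0,0,0,0],[-0.65,0.0088,0,0,0,0,0],[-0.65,0.0088,0,0,0,0,0]]'
cat >> h.py <<'E'
def chk():
    c=camera('wrist');r=red(c);print(r);s=sense();print('tcp',F(s['tool_pos']),s['tool_pos'],s['gripper_width'],np.round(s['contact_force'],1))
    h=cv2.cvtColor(c['image'],cv2.COLOR_RGB2HSV);m=((h[:,:,0]<6)|(h[:,:,0]>172))&(h[:,:,1]>110)&(h[:,:,2]>50)
    for st,ce in r:
        x=st[0];print([(u,np.flatnonzero(m[st[1]:st[1]+st[3],u])[[0,-1]]+st[1]) for u in range(x+1,x+10,2)])
    o=orange(c);print('orange',o);return c
E
python3 -c "
from h import *
c=chk();b=cv2.boundingRect"
```

```text
clock: 17.32
tool_pos: [0.5351, 0.1608, 0.0723]
tool_rot: [1.974, 2.442, 0.001]
contact_force: [5.9, -2.3, 4.0]
gripper_width: 0.0704
[([163, 181, 48, 27, 629], [188.9, 193.6]), ([161, 233, 44, 6, 255], [182.2, 235.5])]
tcp [ 21.  119.9] [0.53508826 0.1607725  0.07228664] 0.07049198908278882 [ 4.3 -3.   3.1]
[(164, array([203, 206])), (166, array([202, 206])), (168, array([201, 206])), (170, array([200, 206])), (172, array([199, 206]))]
[(162, array([233, 237])), (164, array([233, 238])), (166, array([233, 238])), (168, array([233, 238])), (170, array([233, 238]))]
orange [([344, 226, 67, 114, 2355], [381.0, 284.6])]
```

```bash
python3 -c "
from h import *
c=camera('wrist')
print('line',F(ray(c,161,235.5,.107)),'mark',F(ray(c,165,204.5,.056)),F(ray(c,171,203.2,.056)))
o=orange(c)
h=cv2.cvtColor(c['image'],cv2.COLOR_RGB2HSV);m=(h[:,:,0]>5)&(h[:,:,0]<14)&(h[:,:,1]>150)
for r in (230,250,270,290):
    u=np.flatnonzero(m[r,300:450])+300;print(r,u[[0,-1]],F(ray(c,u[0],r,.13)),F(ray(c,u[-1],r,.13)))
"
```

```text
line [-58.2 135.5] mark [-82.2 136.2] [-78.1 137.1]
230 [390 409] [ 49.7 148.4] [ 57.5 148.5]
250 [384 404] [ 47.9 139.4] [ 56.3 139.4]
270 [377 397] [ 45.6 129.9] [ 54.2 130. ]
290 [370 390] [ 43.2 120.1] [ 51.9 120.1]
```

```bash
python3 -m creep '[[-0.65,0.0008,0,0,0,0,0],[-0.65,0.0008,0,0,0,0,0],[-0.65,0.0008,0,0,0,0,0],[-0.4,0.0008,-0.005,0,0,0,0],[-0.2,0.0008,-0.01,0,0,0,0],[0,0.0008,-0.015,0,0,0,0],[0,0.0008,-0.015,0,0,0,0],[0,0.0008,-0.015,-0.004,0,0,0],[0,0.0008,-0.015,-0.008,0,0,0],[0,0.0008,-0.015,-0.012,0,0,0],[0,0.0008,-0.015,-0.012,0,0,0]]'
python3 -c "
from h import *
c=chk()"
```

```text
clock: 18.8
tool_pos: [0.52, 0.1594, 0.0847]
tool_rot: [-1.974, -2.443, -0.003]
contact_force: [0.4, -0.3, 0.9]
gripper_width: 0.0432
[([193, 181, 43, 23, 595], [217.3, 192.1]), ([212, 343, 10, 5, 44], [217.0, 345.0])]
tcp [  5.8 121.4] [0.51989985 0.15922004 0.08448776] 0.042605468749269945 [ 0.  -0.2 -0.4]
[(194, array([201, 203])), (196, array([200, 203])), (198, array([199, 203])), (200, array([197, 203])), (202, array([197, 203]))]
[(213, array([344, 346])), (215, array([343, 347])), (217, array([343, 347])), (219, array([343, 347])), (221, array([343, 347]))]
orange [([340, 213, 18, 22, 291], [349.3, 222.7]), ([333, 231, 24, 111, 1941], [344.9, 292.1])]
```

```bash
python3 -c "
from h import *
c=camera('wrist');s=sense();T=R.from_rotvec(s['tool_rot']).as_matrix();p=np.array(s['tool_pos'])
print('line',F(ray(c,212,345,.107)),'mark',F(ray(c,196,202,.056)))
h=cv2.cvtColor(c['image'],cv2.COLOR_RGB2HSV);m=(h[:,:,0]>5)&(h[:,:,0]<14)&(h[:,:,1]>150)
for r in (222,240,260,280):
    u=np.flatnonzero(m[r,300:450])+300;print(r,u[[0,-1]],F(ray(c,u[0],r,.13)),F(ray(c,u[-1],r,.13)))
for n,y in(('w70',-.0352),('w85',-.0425)):
  for x in(0,.011):
    for z in(.01,0,-.01,-.02,-.03):print(n,x,z,np.round(proj(c,p+T@[x,y,z]),0))
"
```

```text
line [-59.9  59. ] mark [-81.9 136. ]
222 [341 358] [ 15.3 148.7] [ 23.  148.8]
240 [342 355] [ 16.1 139.9] [ 22.1 139.9]
260 [338 356] [ 14.5 129.6] [ 23.  129.7]
280 [337 355] [ 14.3 118.9] [ 23. 119.]
w70 0 0.01 [266. 232.]
w70 0 0 [263. 238.]
w70 0 -0.01 [260. 245.]
w70 0 -0.02 [257. 252.]
w70 0 -0.03 [253. 260.]
w70 0.011 0.01 [265. 216.]
w70 0.011 0 [262. 222.]
w70 0.011 -0.01 [259. 227.]
w70 0.011 -0.02 [255. 234.]
w70 0.011 -0.03 [251. 241.]
w85 0 0.01 [255. 232.]
w85 0 0 [252. 238.]
w85 0 -0.01 [248. 245.]
w85 0 -0.02 [244. 252.]
w85 0 -0.03 [239. 260.]
w85 0.011 0.01 [254. 216.]
w85 0.011 0 [250. 222.]
w85 0.011 -0.01 [247. 227.]
w85 0.011 -0.02 [242. 234.]
w85 0.011 -0.03 [237. 241.]
```

```bash
python3 -c "
from h import *
c=camera('wrist');s=sense();T=R.from_rotvec(s['tool_rot']).as_matrix();p=np.array(s['tool_pos'])
g=cv2.cvtColor(c['image'],cv2.COLOR_RGB2GRAY)
g=cv2.resize(g[190:320,200:400],None,fx=.5,fy=.25,interpolation=cv2.INTER_AREA)
for i,r in enumerate(g[:, :]): print(190+4*i,' '.join('%2d'%(v//4) for v in r[:60:1]))
for x in(-.011,0,.011):
  for z in(0,-.01,-.02,-.03,-.04):print(x,z,np.round(proj(c,p+T@[x,-.0213,z]),0),np.round(proj(c,p+T@[x,-.035,z]),0))
" | cut -c1-190
```

```text
190 25 24 20 15 10  9  9  9  9  9  9  9  9  9  9  9 11  9 11 22 23 16 20 25 25 26 26 25 26 26 26 26 26 26 25 25 24 24 25 26 25 25 25 25 26 26 25 24 22 21 20 21 20 20 20 20 21 20 20 20
194 15 11  9  9  9  9  9  9  9  9  9  8  8  9  9 10 11 10 10 20 23 17 19 25 25 26 26 25 25 25 26 26 26 26 26 25 24 24 24 25 25 24 25 25 24 22 20 20 20 20 20 20 20 20 20 20 20 21 20 20
198 10 10 10 10 10 10 10 10 10  9 10 14 18 18 19 18 17 19 23 26 25 18 17 23 25 26 26 27 27 27 26 26 25 25 26 25 25 25 25 25 25 25 24 22 20 20 20 20 20 20 20 20 20 20 20 20 20 20 20 20
202 16 16 16 16 16 16 17 16 15 15 21 25 26 26 26 27 27 27 26 27 25 19 16 23 25 25 25 25 25 25 25 24 22 23 22 21 21 21 21 20 21 21 19 19 19 19 20 20 20 20 20 20 20 20 20 20 20 20 20 20
206 25 25 25 25 24 25 26 26 24 21 21 21 22 22 22 25 28 27 26 27 26 20 18 23 23 23 22 21 20 20 20 20 19 19 20 20 20 20 20 20 20 20 19 19 19 20 20 20 20 20 20 20 20 20 20 20 20 19 19 19
210 26 25 25 25 25 26 27 27 27 26 26 27 27 27 26 27 28 27 26 26 26 20 15 19 20 20 20 20 21 20 20 20 19 19 19 19 19 19 20 20 20 20 20 20 19 19 19 20 20 20 20 20 20 20 20 19 19 19 19
[... 4600 characters left out ...]
  7
314  4  5  4  5  5  5  4  4  4  5  4  4  4  4  4  4  4  4  4  3  3  3  3  3  3  3  3  3  3  3  3  3  3  3  3  5  7  7  7  7  7  7  8  8  8  7  8  7  7  7  7  7  8  8  8  8  7  7  8  8
-0.011 0 [286. 254.] [264. 254.]
-0.011 -0.01 [284. 261.] [262. 261.]
-0.011 -0.02 [282. 269.] [258. 269.]
-0.011 -0.03 [280. 279.] [255. 279.]
-0.011 -0.04 [277. 289.] [250. 289.]
0 0 [285. 238.] [264. 238.]
0 -0.01 [283. 245.] [260. 245.]
0 -0.02 [281. 252.] [257. 252.]
0 -0.03 [279. 260.] [253. 260.]
0 -0.04 [276. 270.] [249. 270.]
0.011 0 [285. 222.] [263. 222.]
0.011 -0.01 [283. 227.] [259. 227.]
0.011 -0.02 [281. 234.] [256. 234.]
0.011 -0.03 [278. 241.] [252. 241.]
0.011 -0.04 [275. 250.] [247. 250.]
```

The line is back at y≈59 mm: raising the fingers let the leg slip off, and the lever is nearly shut. To mend this I'll push the lever open again from inside with the left finger, then go back behind the foot at a lower height.

```bash
python3 -m creep '[[0,0,0.015,0,0,0,0],[0,0,0.03,0,0,0,0],[0,0,0.045,0,0,0,0],[0,0,0.056,0,0,0,0],[0,0,0.056,0,0,0,0],[0,0,0.045,-0.01,0,0,0],[0,0,0.045,-0.05,0,0,0],[0,-0.03,0.03,-0.07,0,0,0],[-0.65,-0.06,0.015,-0.07,0,0,0],[-0.65,-0.085,0.015,-0.07,0,0,0],[-0.65,-0.085,0.015,-0.07,0,0,0],[-0.65,-0.085,0.015,-0.07,0,0,0]]'
python3 -c "
from h import *
c=camera('wrist');s=sense();print(F(s['tool_pos']),red(c))
h=cv2.cvtColor(c['image'],cv2.COLOR_RGB2HSV);m=(h[:,:,0]>5)&(h[:,:,0]<14)&(h[:,:,1]>150)
for r in range(20,300,30):
    u=np.flatnonzero(m[r,300:450])+300
    if len(u)>3:print(r,u[[0,-1]],F(ray(c,u[0],r,.13)),F(ray(c,u[-1],r,.13)))
"
```

```text
clock: 20.45
tool_pos: [0.5513, 0.0788, 0.1545]
tool_rot: [-1.975, -2.443, -0.001]
contact_force: [0.4, 0.1, -0.0]
gripper_width: 0.0704
[20.6 36.5] [([199, 81, 36, 17, 372], [220.7, 88.7]), ([216, 183, 28, 4, 87], [229.2, 184.9])]
80 [365 378] [ 48.1 131.7] [ 56.2 131.8]
110 [357 369] [ 44. 114.] [ 51.6 114.1]
140 [347 360] [38.3 95.2] [46.8 95.3]
170 [339 352] [33.6 75.4] [42.4 75.4]
200 [333 341] [30.  54.3] [35.6 54.3]
260 [314 324] [16.9  7.9] [24.3  7.9]
```

```bash
python3 -m creep '[[-0.65,0,0,0.03,0,0,0],[-0.65,0,0,0.06,0,0,0],[-0.65,0,0,0.08,0,0,0],[-0.65,0,0,0.0915,0,0,0],[-0.65,0,0,0.0915,0,0,0],[-0.65,0.005,0,0.0915,0,0,0],[-0.65,0.01,0,0.0915,0,0,0],[-0.65,0.016,0,0.0915,0,0,0],[-0.65,0.022,0,0.0915,0,0,0],[-0.65,0.03,0,0.0915,0,0,0],[-0.65,0.03,0,0.0915,0,0,0],[-0.65,0.03,0,0.0915,0,0,0]]'
python3 -c "
from h import *
c=chk()
r=red(c);u=r[-1][0];print(F(ray(c,u[0],r[-1][1][1],.107)))"
```

```text
clock: 22.0
tool_pos: [0.5456, 0.1079, 0.0624]
tool_rot: [-1.975, -2.443, 0.0]
contact_force: [1.8, -1.5, 1.0]
gripper_width: 0.0709
[([141, 110, 59, 23, 704], [178.5, 120.8]), ([149, 236, 47, 8, 284], [172.4, 239.6])]
tcp [20.6 65.9] [0.54553958 0.10775498 0.06241135] 0.07028474187798534 [ 0.8 -3.   0.5]
[(142, array([120, 123])), (144, array([120, 123])), (146, array([120, 123])), (148, array([120, 123])), (150, array([120, 123]))]
[(150, array([237, 241])), (152, array([237, 242])), (154, array([237, 242])), (156, array([237, 242])), (158, array([237, 242]))]
orange [([324, 86, 119, 257, 6399], [387.4, 210.2])]
[-58.7  83.6]
```

Clean flank contact now (line 17.7 mm ahead of the TCP, force ≈3 N along −y). Pulling to just short of the mark.

```bash
python3 -m creep '[[-0.65,0.006,0,0,0,0,0],[-0.65,0.013,0,0,0,0,0],[-0.65,0.02,0,0,0,0,0],[-0.65,0.027,0,0,0,0,0],[-0.65,0.034,0,0,0,0,0],[-0.65,0.041,0,0,0,0,0],[-0.65,0.047,0,0,0,0,0],[-0.65,0.051,0,0,0,0,0],[-0.65,0.0523,0,0,0,0,0],[-0.65,0.0523,0,0,0,0,0],[-0.65,0.0523,0,0,0,0,0]]'
python3 -c "
from h import *
c=chk();r=red(c)
print('line',F(ray(c,r[1][0][0],r[1][1][1],.107)))
h=cv2.cvtColor(c['image'],cv2.COLOR_RGB2HSV);m=((h[:,:,0]<6)|(h[:,:,0]>172))&(h[:,:,1]>110)&(h[:,:,2]>50)
x=r[0][0][0]
for u in range(x,x+9,2):
  v=np.flatnonzero(m[:225,u]);print(u,v[[0,-1]],F(ray(c,u,v[[0,-1]].mean(),.056)))
h=(h[:,:,0]>5)&(h[:,:,0]<14)&(h[:,:,1]>150)
for q in(250,290):
  u=np.flatnonzero(h[q,300:450])+300;print('lever',F(ray(c,u[0],q,.13)))
t=camera('scene');print(red(t))
for y in(.134,.136,.138):
  f=lambda x,z:np.round(proj(t,[.5386+np.cos(.2023)*x-np.sin(.2023)*y,.0391+np.sin(.2023)*x+np.cos(.2023)*y,z]),1)
  print(y,'line',f(-.06,.107),'mark',f(-.077,.056))
"
```

```text
clock: 23.42
tool_pos: [0.535, 0.1592, 0.0625]
tool_rot: [1.975, 2.443, 0.001]
contact_force: [4.5, -2.9, -0.5]
gripper_width: 0.0702
[([155, 182, 52, 28, 715], [182.9, 195.1]), ([149, 237, 48, 7, 282], [173.1, 239.7])]
tcp [ 20.6 118.4] [0.53496013 0.1591911  0.06251177] 0.07050788801708091 [ 3.5 -3.3 -0.5]
[(156, array([205, 208])), (158, array([204, 208])), (160, array([204, 209])), (162, array([203, 209])), (164, array([201, 209]))]
[(150, array([237, 241])), (152, array([237, 241])), (154, array([237, 242])), (156, array([237, 242])), (158, array([237, 242]))]
orange [([350, 232, 70, 118, 2633], [389.5, 288.6])]
line [-58.8 136. ]
155 [205 208] [-83.8 136.3]
157 [205 208] [-82.5 136.3]
159 [204 208] [-81.2 136.6]
161 [203 209] [-79.9 136.6]
163 [202 209] [-78.6 137. ]
lever [ 48.1 142.6]
lever [ 44.4 125. ]
[([241, 92, 32, 13, 322], [256.6, 97.5]), ([619, 146, 6, 7, 26], [621.5, 148.8]), ([378, 229, 7, 16, 71], [381.2, 236.7]), ([435, 278, 9, 12, 59], [438.8, 283.6])]
0.134 line [378.2 217.3] mark [381.4 229.3]
0.136 line [378.7 217.7] mark [381.9 229.6]
0.138 line [379.2 218. ] mark [382.4 230. ]
```

Line at 136.0, mark at 136.3–136.6, lever still open (about 0.24 rad). I'll add 0.4 mm, then shift sideways and squeeze at this height.

```bash
python3 -m creep '[[-0.65,0.0004,0,0,0,0,0],[-0.65,0.0004,0,0,0,0,0],[-0.65,0.0004,0,0,0,0,0],[-0.45,0.0004,-0.005,0,0,0,0],[-0.25,0.0004,-0.01,0,0,0,0],[-0.05,0.0004,-0.0135,0,0,0,0],[-0.05,0.0004,-0.0135,0,0,0,0],[-0.05,0.0004,-0.0135,0,0,0,0]]'
cat >> h.py <<'E'
def full():
    c=chk();r=red(c)
    for st,ce in r: print('z107',F(ray(c,st[0],ce[1],.107)),'z56',F(ray(c,st[0]+3,st[1]+st[3]-3.5,.056)))
    h=cv2.cvtColor(c['image'],cv2.COLOR_RGB2HSV);h=(h[:,:,0]>5)&(h[:,:,0]<14)&(h[:,:,1]>150)
    for q in range(220,330,20):
        u=np.flatnonzero(h[q,300:450])+300
        if len(u)>3:print('lever',u[[0,-1]],F(ray(c,u[0],q,.13)),F(ray(c,u[-1],q,.13)))
E
python3 -c "
from h import *
full()"
```

```text
clock: 24.52
tool_pos: [0.5205, 0.1562, 0.0624]
tool_rot: [-1.974, -2.442, 0.002]
contact_force: [0.4, -2.1, 2.7]
gripper_width: 0.0446
[([178, 182, 49, 28, 746], [204.2, 195.5]), ([181, 237, 47, 7, 276], [204.3, 240.5])]
tcp [  5.9 118.4] [0.52060203 0.15624284 0.06236442] 0.04472027639861392 [-0.6 -4.3  2.6]
[(179, array([205, 209])), (181, array([204, 209])), (183, array([204, 209])), (185, array([202, 209])), (187, array([201, 209]))]
[(182, array([237, 242])), (184, array([238, 243])), (186, array([238, 243])), (188, array([238, 243])), (190, array([238, 243]))]
orange [([342, 222, 38, 118, 2977], [360.6, 280.8])]
z107 [-57.1 157.3] z56 [-82.1 136.3]
z107 [-58.6 135.6] z56 [-83.1 112.9]
lever [352 377] [ 18.  146.6] [ 27.5 146.7]
lever [351 375] [ 18.  138.3] [ 27.3 138.3]
lever [347 373] [ 16.8 129.5] [ 27.  129.6]
lever [346 372] [ 16.7 120.3] [ 27.2 120.4]
lever [344 368] [ 16.2 110.7] [ 26.1 110.8]
```

```bash
python3 -m creep '[[-0.05,0.0008,0,0,0,0,0],[-0.05,0.0008,0,0,0,0,0],[1,0.0008,0,0,0,0,0],[1,0.0008,0,0,0,0,0],[1,0.0008,0,0,0,0,0],[1,0.0008,0,0,0,0,0],[1,0.0008,0,0,0,0,0],[1,0.0008,0,0,0,0,0]]'
python3 -c "
from h import *
full()"
```

```text
clock: 25.58
tool_pos: [0.5211, 0.1572, 0.0629]
tool_rot: [-1.976, -2.442, 0.0]
contact_force: [-0.4, -4.0, 6.0]
gripper_width: 0.0316
[([177, 183, 49, 28, 729], [203.3, 196.5]), ([180, 237, 47, 7, 274], [203.5, 240.4])]
tcp [  6.6 119.2] [0.52115127 0.15718869 0.06294993] 0.031684701151273566 [-0.3 -3.6  6.8]
[(178, array([206, 209])), (180, array([206, 210])), (182, array([205, 210])), (184, array([203, 210])), (186, array([202, 210]))]
[(181, array([237, 242])), (183, array([238, 242])), (185, array([238, 243])), (187, array([238, 243])), (189, array([238, 243]))]
orange [([333, 217, 28, 125, 2876], [346.3, 279.2])]
z107 [-57.2 157.6] z56 [-82.3 136.4]
z107 [-58.6 136.3] z56 [-83.2 113.6]
lever [340 356] [ 14.  155.2] [ 19.9 155.2]
lever [335 360] [ 12.3 147.1] [ 21.8 147.2]
lever [335 359] [ 12.5 138.7] [ 21.8 138.8]
lever [335 359] [ 12.7 129.9] [ 22.3 130. ]
lever [334 358] [ 12.5 120.7] [ 22.3 120.8]
lever [334 355] [ 12.7 111.1] [ 21.5 111.1]
```

Width reads 31.7 mm. That is 34 mm, allowing for the same ~2 mm under-reading as the 14 mm fin gave. The lever is shut and parallel, with the line at 136.3 and the mark at 136.4. I'll let it settle briefly, check the saddle, then hand in.

```bash
python3 -m creep '[[1,0,0,0,0,0,0],[1,0,0,0,0,0,0],[1,0,0,0,0,0,0],[1,0,0,0,0,0,0],[1,0,0,0,0,0,0],[1,0,0,0,0,0,0]]'
python3 -c "
from h import *
full()
for n in('top','scene'):
  t=camera(n);h=cv2.cvtColor(t['image'],cv2.COLOR_RGB2HSV);m=(h[:,:,0]>105)&(h[:,:,0]<125)&(h[:,:,1]>140)&(h[:,:,2]>40)
  k,l,st,ce=cv2.connectedComponentsWithStats(m.astype(np.uint8));print(n,[(st[i].tolist(),ce[i].round()) for i in range(1,k) if st[i][4]>30],[np.round(proj(t,(.574,-.133,z))) for z in(.128,.058)])
"
```

```text
clock: 26.38
tool_pos: [0.5211, 0.1572, 0.0629]
tool_rot: [-1.976, -2.442, 0.0]
contact_force: [0.1, -4.8, 7.4]
gripper_width: 0.0313
[([177, 183, 49, 28, 731], [203.3, 196.4]), ([180, 237, 47, 7, 274], [203.5, 240.4])]
tcp [  6.6 119.2] [0.52113744 0.15720737 0.06295465] 0.03107933728008977 [-0.4 -3.5  7.8]
[(178, array([206, 209])), (180, array([206, 210])), (182, array([205, 210])), (184, array([203, 210])), (186, array([202, 210]))]
[(181, array([237, 242])), (183, array([238, 242])), (185, array([238, 242])), (187, array([238, 243])), (189, array([238, 243]))]
orange [([333, 216, 28, 126, 2876], [346.3, 279.2])]
z107 [-57.2 157.6] z56 [-82.3 136.4]
z107 [-58.6 136.3] z56 [-83.2 113.6]
lever [339 352] [ 13.6 155.2] [ 18.5 155.2]
lever [336 360] [ 12.7 147.1] [ 21.8 147.2]
lever [336 359] [ 12.9 138.7] [ 21.8 138.8]
lever [335 358] [ 12.7 129.9] [ 21.9 130. ]
lever [335 358] [ 12.9 120.7] [ 22.3 120.8]
lever [334 355] [ 12.7 111.1] [ 21.5 111.1]
top [([348, 174, 24, 18, 122], array([358., 185.]))] [array([359., 180.]), array([357., 186.])]
scene [([281, 173, 24, 27, 211], array([291., 184.]))] [array([293., 176.]), array([294., 195.])]
```

The saddle is where it was left and everything is steady.

```bash
python3 -c "
from plant import sign_off
print(sign_off())"
```

```text
the job is handed in; nothing more can be done
None
```

The job is handed in at about 26.5 s on the clock: the saddle hangs astride the rear rail, released. The leg is held at the mark with the lever squeezed shut in the gripper.

**Last checks (wrist camera, stand frame):**
- **Leg:** the foot line is at y ≈ 136.3 mm and the mark at ≈ 136.4 mm, good to roughly 1 mm. A rough early estimate from the top camera put the mark about 4 mm shorter. I set it aside because it took the whole red block as the mark's tip.
- **Lever:** shut and parallel to the leg, filling x ≈ 13 to 22 mm. The gripper read 31 mm against a nominal 34 mm; it also read about 2 mm low on the saddle's fin.
- **Saddle:** the top and scene cameras both show it still in place on the rail.
- **Bowl, jar and tub:** I did not go near them, but did not measure them again at the end.

**What went wrong on the way:**
- **First pull:** the fingers passed over the foot without catching it.
- **Second pull:** it reached the mark, but the leg slipped back in as I raised the hand to squeeze, with the lever nearly shut.
- **Mend:** I pushed the lever open again to about 0.25 rad and pulled the leg again about 10 mm lower. I squeezed the lever only once the leg was at the mark.

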